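Open the studio tub and put the stamp away

TASK

Open the blue tub: tip its loose yellow lid up by the turned-up front lip, with its back edge still seated under the steel retaining bar, then draw it out and lift it off. Lay the lid down gently, flat, right way up and roughly centred on the white plaster slab, and then set the wooden texture stamp down inside the tub. Do not drop the lid or the stamp, do not shift or tip the tub, and leave the other things on the table alone.

Things in the scene. Friction and masses are not known exactly. Their poses are not given: they have to be found in the camera images.
- tub: Blue open stoneware tub, loose, 2.4 kg, standing on the table. Sizes in mm throughout. Outside 150 (its x) x 190 (its y) x 65 high, walls and floor 5 thick. Origin: centre of the underside, z up; -x is its front (towards the robot, give or take its yaw). A steel retaining bar crosses above its back (+x) rim.
- lid: Loose rigid yellow lid, 200 g give or take 40 %, closed on the tub's rim, not clipped. Plate 5 thick, x = -80 to 73, y = -100 to 100; origin on its underside, over the tub's centre at tub z = 65 when closed, axes as the tub's. Below it a rib 12 deep (outside 134 x 174) sits in the tub's mouth with 3 play all round. On a flat surface it rests on the rib, origin 12 above the surface.
- lid_lip (a point): Middle of the lid's turned-up front lip (lid frame -87.2, 0, 25.1), 14 below its upper edge, 24 from its root. The lip is 100 wide, 5 thick, 38 long and rises from the front edge outward (-x) at 70 degrees above the plate: pinch it across its thickness with the fingers pointing forward and down along it, 20 degrees from straight down.
- lid_back (a point): Middle of the lower back edge of the lid, about which it tips (lid frame 73, 0, 0). The back 10 of the plate lies under the bar with 7 of free height: the lid can neither be lifted level nor drawn forward level. Tip it front-up 25 to 40 degrees (45 at most) about this edge, then draw it out along its own plane, forward and up, by 25 or more.
- tub_bar (a point): Where the lid's back edge sits on the tub's back rim (tub frame 73, 0, 65). Behind it a steel plate 130 wide (tub y), tub x = 75 to 83, rises to z = 85 and carries the retaining bar, also 130 wide: x = 63 to 83, z = 77 to 85. The gap between rim and bar is 12.
- slab: White plaster slab, fixed to the table, 170 (its x) x 220 (its y) x 50 high. Origin: centre of the underside; -x is its front. The lid is to lie on its bare top. With the lid about 10 forward of centre and headed as the slab, the lip hangs clear of the slab's front edge and leaves room for the fingers.
- stamp: Loose wooden texture stamp, about 120 g. Pale block 100 (its x) x 40 (its y) x 18, with a dark wooden spine 76 long, 22 wide (its y) on top, from z = 18 to 42, to hold it by. Origin: centre of the underside, z up.
- tile_a: Bystander: loose fired clay tile, 62 x 58 x 12, terracotta (mm). Leave it alone.
- tile_b: Bystander: loose fired clay tile, 80 x 42 x 12, terracotta (mm). Leave it alone.
- brush: Bystander: loose brush, 180 long, blue handle, lying flat (mm). Leave it alone.
- spatula: Bystander: loose spatula, 200 long, wooden handle, lying flat (mm). Leave it alone.
- jar_a: Bystander: loose white glaze jar, 68 diameter, 90 tall, blue cap (mm). Leave it alone.
- jar_b: Bystander: loose white glaze jar, 68 diameter, 90 tall, red cap (mm). Leave it alone.
- cup: Bystander: loose white open cup, 80 diameter, 90 tall (mm). Leave it alone.
Things that resemble listed ones, but are neither listed nor needed, are in the scene too. Of the things that look like the stamp, take the one that is farthest to the robot's right at the start.

How it is judged:
By the outcome, as a careful person would: the job done as asked, in the order asked, and still so for the second after the job is handed in, with the robot touching nothing.
It also fails if it takes over 72 s, if anything falls off the work surface, if the arm or the gripper's body presses on something with over 40 N, if the wrist force passes 120 N, or if a joint passes its speed limit or range.

ROBOT

A 7-joint arm with a two-finger parallel gripper is mounted at the origin on the work surface. World frame = base frame: x ahead of the robot, y to its left, z up, the work surface at z = 0. Lengths are in m, angles in degrees, forces in N, time in s.
With the tool pointing down it reaches from about 0.4 to 0.85 m from the base axis. Payload 10.4 kg.
Tool frame: the origin (TCP) lies midway between the tips of the shut fingers; the grasp point (between the pads) lies env.grip_point_offset behind it (env.grip_point_offset is the distance from the TCP to the grasp point, in m); z points along the fingers, y is the line along which they close (so a half turn about z gives the same grasp; the last joint's range is limited). The gripper opens to 87 mm and grips with 3 to 60 N. Pads are 19 mm wide; open, the fingers measure 117 mm over their backs; the gripper's body (75 mm by 190 mm) begins 51 mm behind the grasp point.
Start: joints at [67.174, 19.034, -3.707, 83.658, 1.238, 77.344, -5.071], TCP at [0.229, -0.581, 0.19] pointing down, gripper open.
Joint ranges: [-148.97, 148.97], [-28.65, 121.19], [-84.17, 76.75], [9.2, 138.47], [-72.65, 252.65], [3.7, 117.97], [-149.18, 149.18]. Speed limits (degrees/s): [127.2, 127.2, 159.86, 159.86, 180, 180, 180].

INTERFACE

Orientations are given as a 3x3 rotation matrix whose columns are the frame's x, y, z axes.
In Python, from bench import env gives the robot as it stands. Calls block until the motion is done:
- env.movep(position, orientation): joint-space move of the TCP to a pose.
- env.move_l(position, ori=None, rate=0.15, force_limit=None): straight line of the TCP; ori=None keeps the orientation; rate is the mean speed in m/s. With force_limit (N) it stops when the force on the tool has changed by that much, and returns True; else False.
- env.move_joints(angles): joint-space move.
- env.grip(opening, grip_force=None): finger opening in m; grip_force is the grip in N (None keeps the last); returns when the fingers have stopped.
- env.wait(seconds).
- env.solve_ik(position, orientation): joint angles nearest the present ones, or None.
- env.get_image(name): name is "scene" or "top" or "wrist"; returns the picture (400x640x3 uint8, blue, green, red); there is no depth.
- env.calibration(name): a dict with "intrinsics" (3x3 intrinsics, pixels), "extrinsics" (4x4, takes a point from camera to world coordinates); the wrist camera has in their place "mount" (4x4, takes a point from camera to tool coordinates, whose origin is the TCP and whose axes are the flange's). Camera axes: x right, y down, z forward; pixel columns grow to the right and rows downward; lengths in m; the calibration is good to about 2 mm. A picture is of the moment at which its call begins: read the wrist's pose just before it. calibration takes no time and is no camera call.
A pose or a line that the arm cannot do raises env.Unreachable and nothing moves.
- env.sign_off(): hands the job in; it is judged then, once.
Readings, each from a call of its own:
- env.current_t(): time.
- env.current_qpos(): joint angles.
- env.current_qvel(): joint speeds.
- env.current_tau(): joint torques, N m.
- env.current_position(): TCP position.
- env.current_tcp_rot(): TCP orientation.
- env.current_ft_force(): force on the tool from outside, world axes, zero at the start.
- env.current_wrist_torque(): the same for the moment, N m.
- env.current_opening(): finger opening in m.
- env.current_finger_force(): force on a finger pad.
Only numpy, scipy, OpenCV 4.12 (cv2) and the standard library are available. Lean on these libraries where they do the work, as an engineer would, in place of code of your own. Each camera call takes 0.05 s, during which the arm holds its last target. There are 200 camera calls.

## Working session

There is one attempt and no reset: what is moved stays moved. The work goes in short steps, each a Python script; the robot and the scene stay as the last script left them, time stands still between calls to the robot, and variables do not carry over. Pictures are saved under pics/ and viewed, at most 10 in all, crops included, and the job is handed in when it is done.

```bash
mkdir -p pics; ls
python3 - <<'E'
from bench import env
import cv2,numpy as np
np.set_printoptions(precision=4,suppress=True)
for n in("scene","top"):
    im=env.get_image(n); cv2.imwrite(f"pics/{n}0.png",im)
    c=env.calibration(n); print(n,c["intrinsics"],c["extrinsics"])
print(env.calibration("wrist"),env.grip_point_offset,env.current_t(),env.current_tcp_rot())
E
```

```text
pics
scene [[430.7401   0.     310.8582]
 [  0.     430.7401 196.4126]
 [  0.       0.       1.    ]] [[-0.8061  0.3829 -0.4513  1.209 ]
 [ 0.5916  0.539  -0.5995  0.9423]
 [ 0.0137 -0.7503 -0.661   1.0157]
 [ 0.      0.      0.      1.    ]]
top [[403.7777   0.     320.16  ]
 [  0.     403.7777 195.7358]
 [  0.       0.       1.    ]] [[-0.0209 -0.997   0.0742  0.4764]
 [-0.9998  0.0206 -0.0061  0.0722]
 [ 0.0046 -0.0744 -0.9972  1.2915]
 [ 0.      0.      0.      1.    ]]
{'intrinsics': array([[310.4098,   0.    , 322.1035],
       [  0.    , 310.4098, 195.3905],
       [  0.    ,   0.    ,   1.    ]]), 'mount': array([[-0.0003, -0.9652, -0.2616,  0.0721],
       [ 1.    , -0.0005,  0.0006,  0.0007],
       [-0.0007, -0.2616,  0.9652, -0.1958],
       [ 0.    ,  0.    ,  0.    ,  1.    ]])} 0.0187 0.1 [[ 0.9302  0.367  -0.0005]
 [ 0.367  -0.9302  0.0011]
 [-0.0001 -0.0013 -1.    ]]
```

View pics/scene0.png

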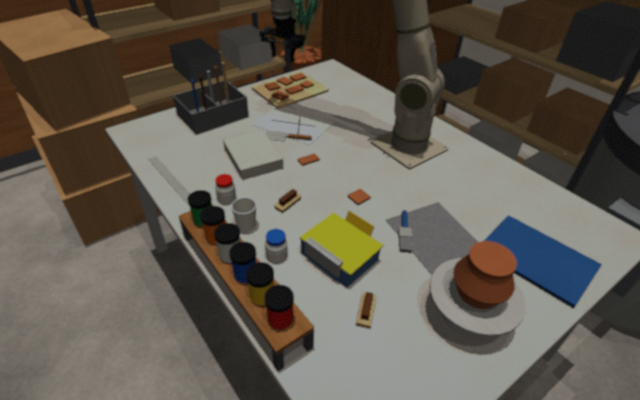

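View pics/top0.png

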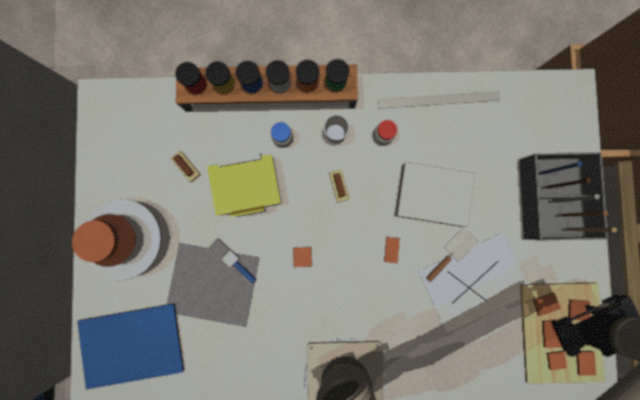

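The scene has two stamp look-alikes: top-view pixels (185,166), to the robot's left, and (339,186), farther right. The board at (565,330) needs checking for a third. The tub and lid are at (243,187), and the slab is at (436,194).

```bash
cat > h.py <<'E'
from bench import env
import cv2,numpy as np
np.set_printoptions(precision=4,suppress=True)
def cam(n):
    c=env.calibration(n); K=c["intrinsics"]
    if n=="wrist":
        T=np.eye(4);T[:3,:3]=env.current_tcp_rot();T[:3,3]=env.current_position();return K,T@c["mount"]
    return K,c["extrinsics"]
def shot(n):
    K,E=cam(n); return env.get_image(n),K,E
def onz(uv,z,K,E):
    uv=np.atleast_2d(uv).astype(float)
    d=(np.c_[uv,np.ones(len(uv))]@np.linalg.inv(K).T)@E[:3,:3].T
    o=E[:3,3]; return o+d*((z-o[2])/d[:,2])[:,None]
def proj(P,K,E):
    q=(np.atleast_2d(P)-E[:3,3])@E[:3,:3]@K.T; return q[:,:2]/q[:,2:]
def rect(mask,z,K,E):
    """min-area rect of largest blob, cast onto plane z: centre, sizes, angle of the first side"""
    c=max(cv2.findContours(mask,cv2.RETR_EXTERNAL,cv2.CHAIN_APPROX_NONE)[0],key=cv2.contourArea)
    p=onz(c[:,0],z,K,E)[:,:2]
    r=cv2.minAreaRect((p*1000).astype(np.float32)); return np.array(r[0])/1000,r[1],r[2]
def wz(a):
    c,s=np.cos(a),np.sin(a);return np.array([[c,-s,0],[s,c,0],[0,0,1]])
E
python3 - <<'E'
from h import *
im=cv2.imread("pics/top0.png");K,E=cam("top")
def crop(u0,v0,u1,v1,s): return cv2.resize(im[v0:v1,u0:u1],(s,s),interpolation=cv2.INTER_CUBIC)
t=np.hstack([crop(200,145,290,235,400),crop(309,156,369,216,400)])
b=np.hstack([crop(155,136,215,196,200),crop(515,280,615,380,200),crop(385,145,485,245,200),crop(410,210,530,330,200)])
cv2.imwrite("pics/crop.png",np.vstack([t,b]))
h=cv2.cvtColor(im,cv2.COLOR_BGR2HSV)
y=cv2.inRange(h,(24,120,60),(36,255,255))
print("lid",rect(y,.07,K,E))
w=np.zeros_like(y); g=cv2.inRange(h,(0,0,0),(180,255,75))
for c in [(309,156,369,216),(155,136,215,196)]:
    m=np.zeros_like(y); m[c[1]:c[3],c[0]:c[2]]=cv2.inRange(h,(0,80,20),(25,255,130))[c[1]:c[3],c[0]:c[2]]
    print("spine",rect(m,.042,K,E))
for p in [(404,163),(475,170),(470,226),(396,216)]: print(onz(p,.05,K,E))
E
```

```text
lid (array([0.5998, 0.2954]), (160.53970336914062, 195.58480834960938), 9.465399742126465)
spine (array([0.6022, 0.0056]), (76.33740997314453, 24.40727424621582), 14.455883026123047)
spine (array([0.6742, 0.4894]), (81.10906982421875, 26.502010345458984), 39.22072219848633)
[[ 0.6654 -0.1978  0.05  ]]
[[ 0.639  -0.4176  0.05  ]]
[[ 0.4662 -0.3936  0.05  ]]
[[ 0.5016 -0.1672  0.05  ]]
```

View pics/crop.png

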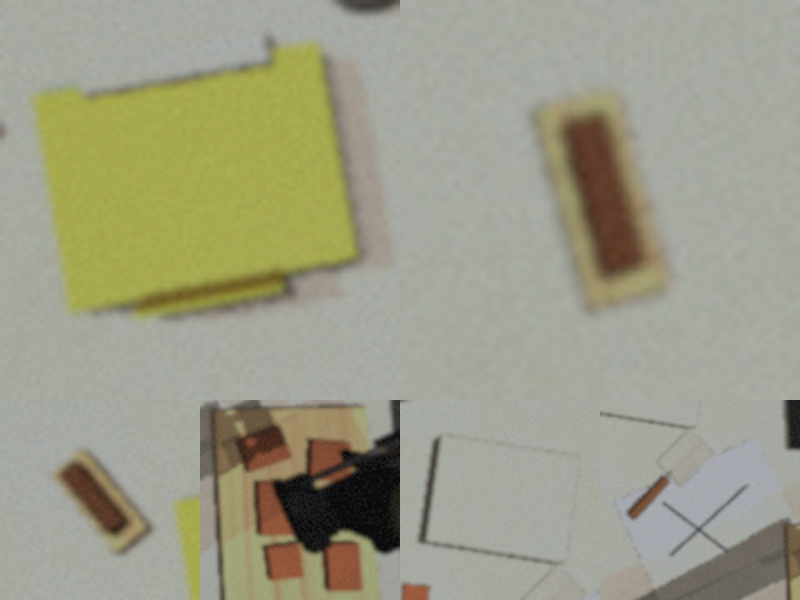

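The crop shows the stamp at (339,186) with its pale block and dark spine. The board holds only clay tiles, so this stamp is the farthest right of the two and is the one to take. The lid's back edge is toward the image top under the bar, and its lip is at the bottom around (247,211). The slab is bare.

```bash
cat >> h.py <<'E'
def lidtool(s=1):
    """tool axes in lid frame at the lip grasp"""
    a=np.radians(70); z=np.array([np.cos(a),0,-np.sin(a)]); y=s*np.array([np.sin(a),0,np.cos(a)])
    return np.c_[np.cross(y,z),y,z]
LIP=np.array([-.0872,0,.0251])
def lippose(o,R,s=1,back=0.):
    """TCP pose with lip grasped, lid origin o and rotation R; back: retreat along the fingers"""
    T=R@lidtool(s); return o+R@LIP+T[:,2]*(env.grip_point_offset-back),T
E
python3 - <<'E'
from h import *
from itertools import product
K,E=cam("top")
p=onz([(207.9,166.4),(272.5,154.5),(280.6,203.5),(216.2,215.2)],.07,K,E)[:,:2]
print(p); b=p[0]-p[1]; f=p[3]-p[2]
for d in(b,f): print(np.linalg.norm(d),np.degrees(np.arctan2(-d[0],d[1])))
for d in(p[0]-p[3],p[1]-p[2]): print(np.linalg.norm(d),np.degrees(np.arctan2(d[1],d[0])))
a=np.radians(9.8); c=p.mean(0); o=np.r_[c,.065]+wz(a)@[.0035,0,0]; print("lid o",o)
for s in(1,-1):
    print(s,[env.solve_ik(*lippose(o,wz(a),s,.08)),env.solve_ik(*lippose(o,wz(a),s,0))])
E
```

```text
[[0.664  0.4047]
 [0.6967 0.2076]
 [0.5463 0.185 ]
 [0.5149 0.3798]]
0.19978253063772514 9.411442649816514
0.19730487083696024 9.14194980288889
0.1511696867440953 9.510462145719691
0.1521136684228246 8.575750051953392
lid o [0.6089 0.2949 0.065 ]
1 [array([  9.5262,   3.1662, -50.029 , 111.5416,  16.2137,  50.0427,
       -38.9563]), array([ 15.7629,  17.1961, -59.8081, 112.527 ,  35.6852,  46.15  ,
       -53.224 ])]
-1 [array([ 31.4423,   7.6327, -73.8221, 110.9429,  22.6682,  51.5566,
       136.8435]), array([ 23.5536,  22.4156, -70.2005, 112.2895,  43.1945,  49.6878,
       121.8941])]
```

Run:
```python
from h import *
o=np.array([.6089,.2949,.065]);a=np.radians(9.3);R=wz(a)
P=env.current_position();T0=env.current_tcp_rot()
print(env.solve_ik(*lippose(np.array([.558,-.293,.2]),wz(np.radians(-8.5)))))
env.move_l([P[0]+.05,P[1]+.1,.33],rate=.25)
p,T=lippose(o,R,1,.20); env.movep(p,T)
p,T=lippose(o,R,1,.075); env.move_l(p,T,rate=.2)
print(env.current_t(),env.current_qpos(),env.current_position()-p)
im,K,E=shot("wrist");cv2.imwrite("pics/w1.png",im)
np.savez("w1.npz",K=K,E=E)
U=proj([o+R@np.array(q) for q in [(-.092,.05,.0383),(-.092,-.05,.0383),(-.08,.1,.005),(-.08,-.1,.005),(.073,.1,.005),(.073,-.1,.005)]],K,E);print(U)
for u in U: cv2.circle(im,tuple(int(x) for x in u),3,(255,0,255),1)
cv2.imwrite("pics/w1m.png",im)
```

```text
[ 54.6309  -3.9131 -22.4669 109.8713 -11.2997  55.767   28.3615]
4.7917 [ 33.6416  10.7052 -77.7881 110.8853  27.1597  52.4751 -47.1033] [0.0001 0.0003 0.0006]
[[320.2943 139.9354]
 [320.445  259.9788]
 [320.2941  74.8984]
 [320.5494 289.2836]
 [465.8479  80.9205]
 [444.8758 264.2523]]
```

View pics/w1m.png

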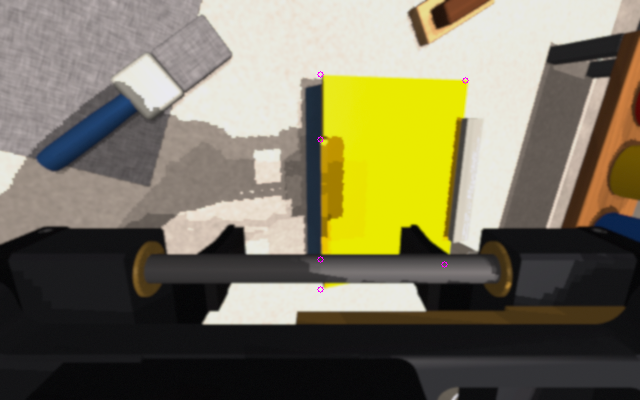

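The lid's front-left plate corner is at (322,75) and its back-left corner at (467,80). Both are within about 1.5 px of prediction. The lip is seen edge-on near u=320, rows 139-220. I'll measure the small offset numerically.

Run:
```python
from h import *
im=cv2.imread("pics/w1.png");d=np.load("w1.npz");K,E=d["K"],d["E"]
h=cv2.cvtColor(im,cv2.COLOR_BGR2HSV);y=cv2.inRange(h,(18,120,60),(36,255,255))
for r in(78,90,105,120,132,145,160,175,190,205,215,225):
    c=np.flatnonzero(y[r,:]); c=c[(c>290)&(c<480)]; print(r,c.min(),c.max())
for c in(340,380,420): r=np.flatnonzero(y[:200,c]); print("col",c,r.min())
print(im[150,312:330].tolist())
o=np.array([.6089,.2949,.065]);R=wz(np.radians(9.3));B=np.array([.6089,.2949,0])
m=lambda uv,z:(onz(uv,z,K,E)-B)@R
print(m([(322,78),(322,130),(466.5,81),(322,75)],.07)*1000)
for x in(-.0845,-.0895): print(proj(o+R@[x,.04,.0383],K,E),proj(o+R@[x,0,.0383],K,E))
```

```text
78 323 420
90 322 466
105 322 464
120 322 461
132 322 460
145 320 458
160 320 456
175 321 455
190 321 453
205 321 451
215 321 450
225 321 449
col 340 76
col 380 77
col 420 16
[[57, 43, 30], [57, 43, 30], [56, 42, 31], [55, 41, 28], [55, 42, 29], [55, 42, 29], [55, 44, 34], [53, 56, 55], [47, 87, 102], [33, 121, 151], [18, 143, 183], [9, 152, 194], [10, 153, 196], [6, 152, 195], [8, 152, 196], [2, 150, 194], [0, 148, 193], [0, 148, 193]]
[[-78.4989  97.6412  70.    ]
 [-78.4914  55.3325  70.    ]
 [ 73.829   99.9512  70.    ]
 [-78.4993  99.9759  70.    ]]
[[329.4204 152.6976]] [[329.1027 202.2111]]
[[323.3684 152.983 ]] [[323.3026 202.8129]]
```

Run:
```python
from h import *
a=np.radians(9.3);R=wz(a);o=np.array([.6089,.2949,.065])+R@[.0013,0,0]
np.savez("lid.npz",o=o,a=a)
env.grip(.035)
p,T=lippose(o,R,1,.0); print(env.move_l(p,T,rate=.08,force_limit=6))
print(env.current_position()-p,env.current_ft_force()@R)
env.grip(0,40); print(env.current_opening(),env.current_finger_force(),env.current_ft_force()@R,env.current_wrist_torque()@R,env.current_t(),env.current_qpos())
```

```text
False
[0.0001 0.0002 0.0005] [-0.5884 -0.5066  0.7077]
0.0003597351798223034 0.0 [ 0.0127  0.5815 -0.7806] [-0.0571  0.2756 -0.0034] 7.8833 [ 21.0039  20.9195 -67.0258 112.0912  41.1902  48.7911 -57.3971]
```

Run:
```python
from h import *
im,K,E=shot("wrist");s,_,_=shot("scene")
s=cv2.resize(s[170:300,270:430],(640,520),interpolation=cv2.INTER_CUBIC)
cv2.imwrite("pics/w2.png",cv2.resize(np.vstack([im,s]),(418,600)))
```

```text
(no output)
```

View pics/w2.png

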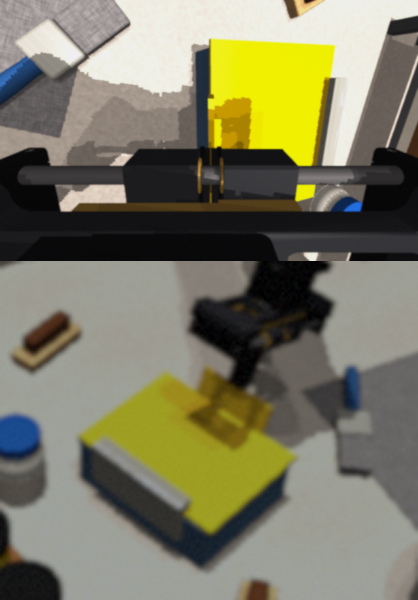

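Run:
```python
from h import *
d=np.load("lid.npz");o=d["o"];R=wz(d["a"]);K,E=cam("scene")
print("tcp",env.current_position(),proj(env.current_position(),K,E), "grasp",proj(env.current_position()-env.current_tcp_rot()[:,2]*.0187,K,E))
for q in [(-.092,.05,.0383),(-.092,-.05,.0383),(-.08,.1,.005),(-.08,-.1,.005),(.073,.1,.005),(.073,-.1,.005),(-.079,.05,.005),(-.079,-.05,.005)]: print(q,proj(o+R@np.array(q),K,E))
im,_,_=shot("scene");cv2.imwrite("pics/s3.png",im)
im=cv2.resize(im[190:300,285:395],(800,800),interpolation=cv2.INTER_CUBIC)[:600]
cv2.imwrite("pics/s3c.png",im)
```

```text
tcp [0.5304 0.2821 0.0725] [[357.4839 226.2993]] grasp [[359.3143 221.2012]]
(-0.092, 0.05, 0.0383) [[373.6689 225.6261]]
(-0.092, -0.05, 0.0383) [[348.2292 209.3524]]
(-0.08, 0.1, 0.005) [[383.2552 244.1314]]
(-0.08, -0.1, 0.005) [[333.1837 211.1697]]
(0.073, 0.1, 0.005) [[349.5973 273.1589]]
(0.073, -0.1, 0.005) [[299.015  235.7625]]
(-0.079, 0.05, 0.005) [[369.7814 235.5684]]
(-0.079, -0.05, 0.005) [[344.7723 219.0933]]
```

View pics/s3c.png

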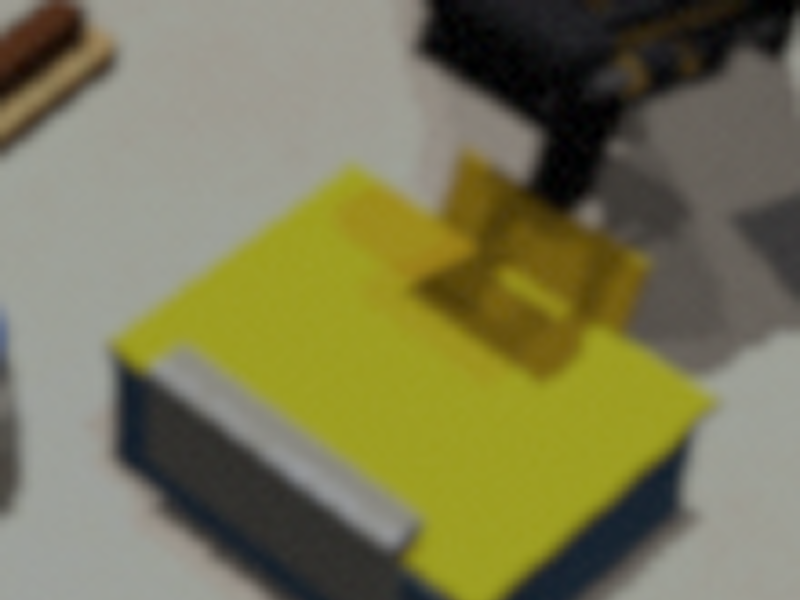

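The lip is where I predicted: corners are seen at (349,211) and (374,226). The finger pair seems to end at the lip's upper edge, near (364,219), instead of straddling it. I'll back off and check the fingertips against the projected TCP.

Run:
```python
from h import *
d=np.load("lid.npz");o=d["o"];R=wz(d["a"])
p,T=lippose(o,R,1,.06); env.move_l(p,T,rate=.15)
out=[]
for n,(u,v,w,hh) in {"scene":(320,160,80,60),"wrist":(220,150,200,150)}.items():
    im,K,E=shot(n); im2=cv2.resize(im[v:v+hh,u:u+w],(400,300),interpolation=cv2.INTER_CUBIC); s=400/w
    for q,c in((env.current_position(),(255,0,255)),(env.current_position()-env.current_tcp_rot()[:,2]*.0187,(0,255,0)),(o+R@[-.092,0,.0383],(0,0,255))):
        x=(proj(q,K,E)[0]-[u,v]+.5)*s; print(n,x,x/s+[u,v]); cv2.circle(im2,tuple(int(t) for t in x),4,c,1)
    out.append(cv2.convertScaleAbs(im2,alpha=2.0) if n=="scene" else im2)
print(env.current_position()-p,env.current_ft_force(),env.current_opening(),env.current_t())
cv2.imwrite("pics/tip.png",np.hstack(out))
```

```text
scene [218.5131 251.4053] [363.7026 210.2811]
scene [228.033  224.9154] [365.6066 204.9831]
scene [205.9874 289.1415] [361.1975 217.8283]
wrist [201.4294 142.2444] [320.7147 221.1222]
wrist [201.0863 163.1514] [320.5431 231.5757]
wrist [203.3915 116.6828] [321.6958 208.3414]
[-0.0001 -0.0006 -0.001 ] [-0.0706 -0.5674  0.9047] 0.0004576881258090456 8.6833
```

View pics/tip.png

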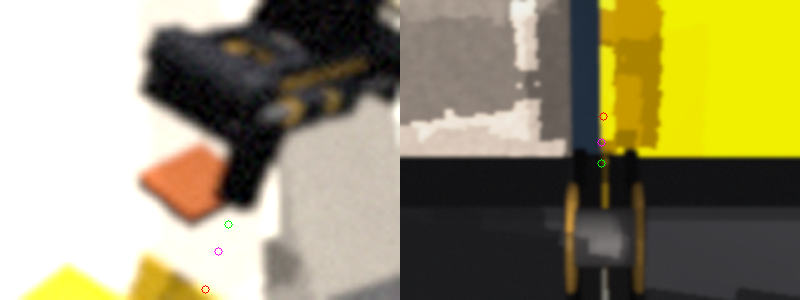

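Both views agree that the real fingertips sit about 31 mm behind the reported TCP, along the fingers. The scene view shows the tips at (367,201) against a projected TCP of (364,210). In the wrist view they are at row 225. That explains the miss, so I'll allow for it and regrasp under a force guard.

```bash
echo 'TIP=.031  # measured: fingertips lie this far behind the reported TCP' >> h.py
python3 - <<'E'
from h import *
d=np.load("lid.npz");o=d["o"];R=wz(d["a"])
env.grip(.035)
p,T=lippose(o,R,1,.002); env.move_l(p,T,rate=.12,force_limit=8)
f0=env.current_ft_force()
p,T=lippose(o,R,1,-TIP+.002); print(env.move_l(p,T,rate=.04,force_limit=5))
print((env.current_position()-p)@T,(env.current_ft_force()-f0)@R)
env.grip(0,40); print(env.current_opening(),env.current_finger_force(),(env.current_ft_force()-f0)@R,env.current_t(),env.current_qpos())
E
```

```text
False
[ 0.0002  0.0001 -0.0001] [-0.1704  0.3388  0.2624]
0.004589017968683464 39.99610095284879 [ 1.5074 -0.2296  2.2052] 11.75 [ 17.4968  24.1967 -63.4626 112.1572  45.6415  47.2462 -60.4853]
```

```bash
cat >> h.py <<'E'
def ry(t):
    c,s=np.cos(t),np.sin(t);return np.array([[c,0,s],[0,1,0],[-s,0,c]])
E
python3 - <<'E'
from h import *
d=np.load("lid.npz");o=d["o"];a=float(d["a"]);R=wz(a);B=np.array([.073,0,0]);piv=o+R@B
tl=R.T@(env.current_position()-o);Tl=R.T@env.current_tcp_rot()
np.savez("grasp.npz",tl=tl,Tl=Tl)
f0=env.current_ft_force()
for t in np.arange(3,28,4):
    L=R@ry(np.radians(t)); env.move_l(piv+L@(tl-B),L@Tl,rate=.05)
    print(t,(env.current_ft_force()-f0)@R,env.current_opening(),env.current_qpos()[[2,5,6]],env.current_t())
im,_,_=shot("scene");cv2.imwrite("pics/s4.png",im)
E
```

```text
3 [-1.8027  0.3737 -3.0002] 0.004783376899964853 [-64.4105  51.2106 -56.8894] 12.0583
7 [-1.6477 -0.726  -2.3434] 0.00467057087156014 [-65.0431  56.6585 -53.0489] 12.4083
11 [-0.8572 -0.6265 -3.0127] 0.0045036487601133055 [-65.1246  62.2299 -50.0031] 12.7583
15 [-1.0315 -0.8956 -2.5661] 0.0048085231722694586 [-64.7926  67.832  -47.5513] 13.1083
19 [-0.8056 -0.5062 -2.5149] 0.004688306549159875 [-64.1741  73.4185 -45.5358] 13.4583
23 [-4.1676 -0.3989 -1.1813] 0.005145641541261921 [-63.3621  79.0021 -43.8445] 13.8083
27 [-5.595   0.1811  0.0544] 0.004701433676415511 [-62.4169  84.6056 -42.387 ] 14.1583
```

Run:
```python
from h import *
d=np.load("lid.npz");R=wz(float(d["a"]))
L=R@ry(np.radians(27));f0=env.current_ft_force();p=env.current_position()
for s in(.01,.02,.04):
    env.move_l(p-L[:,0]*s,rate=.06);print((env.current_ft_force()-f0)@R,env.current_opening())
env.move_l(env.current_position()+[0,0,.16],rate=.2)
print((env.current_ft_force()-f0)@R,env.current_opening(),env.current_t())
im,_,_=shot("scene");cv2.imwrite("pics/s5.png",im)
t,_,_=shot("top");cv2.imwrite("pics/t5.png",t)
out=np.hstack([cv2.resize(im[120:300,230:430],(400,360)),cv2.resize(t[130:255,190:330],(400,360))])
cv2.imwrite("pics/v5.png",cv2.convertScaleAbs(out,alpha=1.3))
# slab edges from first top view
t0=cv2.imread("pics/top0.png");K,E=cam("top")
g=cv2.cvtColor(t0,cv2.COLOR_BGR2GRAY).astype(float)
g=cv2.GaussianBlur(g,(3,3),0)
c=np.array([(404,163),(475,170),(470,226),(396,216)],float)
for i in range(4):
    A,B=c[i],c[(i+1)%4];n=np.array([B[1]-A[1],A[0]-B[0]]);n/=np.hypot(*n);pts=[]
    for s in np.linspace(.12,.88,30):
        q=A+(B-A)*s;k=np.arange(-4,4.01,.25)
        v=cv2.remap(g.astype(np.float32),(q[0]+n[0]*k).astype(np.float32)[None],(q[1]+n[1]*k).astype(np.float32)[None],1)[0]
        pts.append(q+n*k[np.argmin(v)])
    P=onz(pts,.05,K,E)[:,:2].astype(np.float32);vx,vy,x,y=cv2.fitLine(P,cv2.DIST_HUBER,0,.001,.001).ravel()
    print("edge",i,np.degrees(np.arctan2(vy,vx)),x,y)
```

```text
[ 3.8188 -1.795  -3.7201] 0.004747452076047322
[ 4.0002 -0.5295 -4.3214] 0.004785120449855038
[ 3.2059 -1.4401 -4.1428] 0.004471204246507933
[ 2.9583 -0.747  -5.3207] 0.004750600650659901 16.2833
edge 0 79.98943 0.6530988 -0.29261136
edge 1 -10.510131 0.5526191 -0.40234622
edge 2 79.53395 0.48261052 -0.28023458
edge 3 -10.504585 0.58614236 -0.18067674
```

View pics/v5.png

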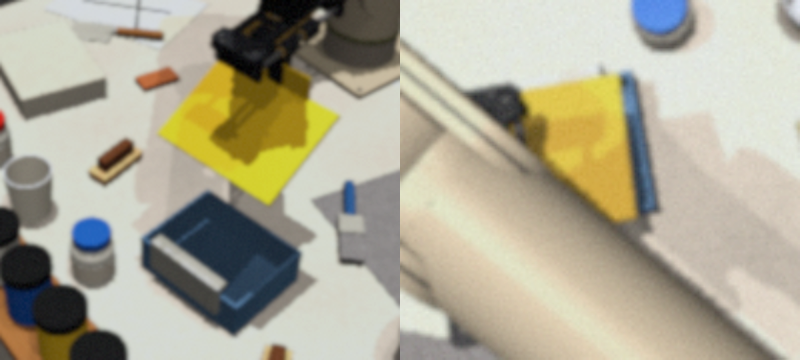

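The lid is lifted off and held above the open tub, which hasn't moved. The slab fit is 170 x 224 mm, centred at (0.567,-0.291) with yaw about -10.3°. Next I'll carry the lid over.

Run:
```python
from h import *
g=np.load("grasp.npz");tl,Tl=g["tl"],g["Tl"]
S=wz(np.radians(-10.3));c=np.array([.5671,-.2912,0])+S@[-.010,0,0]
pose=lambda z:(c+[0,0,z]+S@tl,S@Tl)
q=env.solve_ik(*pose(.22));print(q)
env.movep(*pose(.22));print(env.current_t(),env.current_opening(),env.current_qpos())
env.move_l(*pose(.082),rate=.12);env.wait(.3)
f0=env.current_ft_force()
print(env.move_l(*pose(.056),rate=.025,force_limit=1.5))
print("lid z",(env.current_position()-pose(0)[0])[2],env.current_ft_force()-f0,env.current_t())
im,K,E=shot("wrist");cv2.imwrite("pics/w6.png",im)
for n in("scene","top"): cv2.imwrite(f"pics/{n}6.png",shot(n)[0])
```

```text
[104.4543  -3.5014 -70.9807 108.3919 -13.3941  54.7866  28.6883]
18.4167 0.004772283714592731 [104.3785  -3.4916 -71.032  108.3528 -13.3897  54.8068  28.666 ]
True
lid z 0.06189906890207355 [-0.0211 -0.0161  4.4147] 20.7833
```

```bash
cat >> h.py <<'E'
def down(a): return wz(a)@np.diag([1.,-1,-1])
def tip(x,y,z): return np.array([x,y,z-TIP])   # reported TCP, tool down, for real fingertip height z
E
python3 - <<'E'
from h import *
f0=env.current_ft_force()
env.grip(.025); T=env.current_tcp_rot();p=env.current_position()
env.move_l(p-T[:,2]*.05,rate=.08); print(env.current_ft_force())
env.move_l(p-T[:,2]*.13,rate=.2)
a=np.radians(14.5)
for b in(a,a+np.pi): print(env.solve_ik(tip(.6022,.0056,.17),down(b)))
env.movep(tip(.6022,.0056,.17),down(a)); print(env.current_t(),env.current_qpos())
env.grip(.05)
im,K,E=shot("wrist");cv2.imwrite("pics/w7.png",im)
h=cv2.cvtColor(im,cv2.COLOR_BGR2HSV)
m=cv2.inRange(h,(0,80,20),(20,255,140)); pred=proj([.6022,.0056,.042],K,E)[0];print(pred)
n,l,s,cen=cv2.connectedComponentsWithStats(m)
for i in range(1,n):
    if s[i,4]>300: print(s[i],cen[i],rect((l==i).astype(np.uint8),.042,K,E))
cv2.imwrite("pics/top7.png",shot("top")[0])
t=cv2.imread("pics/top7.png")[130:250,370:500]
cv2.imwrite("pics/v7.png",np.hstack([cv2.resize(im,(560,350)),cv2.resize(t,(230,350))]))
E
```

```text
[-0.7989 -0.3067 -0.055 ]
[-11.2126  17.822    7.7645  91.6988  -2.5118  70.6496 -78.4837]
[ 46.1315  36.953  -72.4274  88.6003  35.5048  80.6814  75.6602]
25.6333 [-11.1365  17.8028   7.7734  91.7098  -2.5096  70.6474 -78.4622]
[321.3299 188.2511]
[524   5  40  82 918] [537.0414  51.7658] (array([ 0.7688, -0.1497]), (65.6466293334961, 31.089012145996094), 29.55403709411621)
[ 305  137   40   89 2775] [324.2263 184.876 ] (array([0.6083, 0.0041]), (87.04097747802734, 36.89201354980469), 14.471656799316406)
[204 240  22  58 749] [213.0641 269.3298] (array([0.4899, 0.0924]), (66.72640228271484, 21.976146697998047), 11.11177921295166)
[420 240  21  58 753] [431.0637 269.174 ] (array([ 0.5463, -0.1262]), (67.04830932617188, 21.045166015625), 19.202104568481445)
[ 214  305  357   20 5568] [403.5796 316.3032] (array([ 0.4842, -0.1052]), (23.978321075439453, 391.6938171386719), 14.455669403076172)
```

View pics/v7.png

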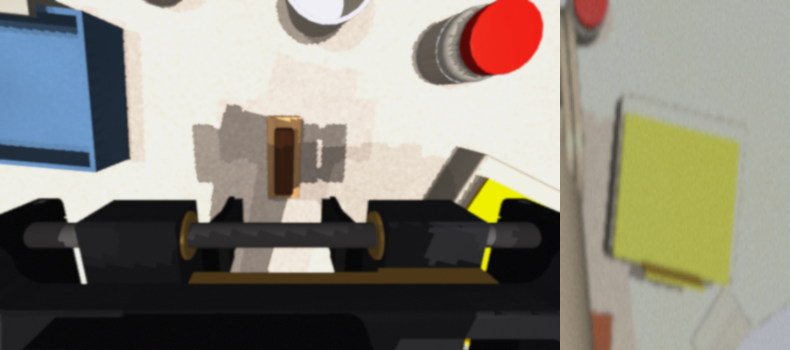

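The stamp's dark spine shows at about (325,184) in wrist pixels, roughly 3 px right of prediction. The top view shows the lid flat and centred on the slab, slightly forward with its lip clear. I'll correct sideways and take the stamp.

Run:
```python
from h import *
K,E=cam("wrist");im=cv2.imread("pics/w7.png");h=cv2.cvtColor(im,cv2.COLOR_BGR2HSV)
m=np.zeros(im.shape[:2],np.uint8);m[130:232,295:355]=cv2.inRange(h,(0,80,0),(20,255,95))[130:232,295:355]
r=rect(m,.042,K,E);print(r)
a=np.radians(14.5);T=down(a);c=np.array([.6022,.0056])
dy=(r[0]-c)@T[:2,1];print("dy",dy); dy=np.clip(dy,-.005,.005)
c=c+T[:2,1]*dy*.7
env.move_l(tip(*c,.06),T,rate=.2)
f0=env.current_ft_force()
print(env.move_l(tip(*c,.021),T,rate=.05,force_limit=4),env.current_position()[2]+TIP)
env.grip(0,25);print(env.current_opening(),env.current_finger_force(),env.current_ft_force()-f0)
env.move_l(tip(*c,.20),rate=.2);print(env.current_opening(),env.current_ft_force()-f0,env.current_t())
# tub pose check
t,K,E=shot("top");cv2.imwrite("pics/top8.png",t)
h=cv2.cvtColor(t,cv2.COLOR_BGR2HSV)
b=np.zeros(t.shape[:2],np.uint8);b[140:240,195:295]=cv2.inRange(h,(95,90,20),(125,255,255))[140:240,195:295]
print("tub",rect(b,.065,K,E))
```

```text
(array([0.6052, 0.0037]), (76.9089584350586, 23.0814266204834), 13.40478229522705)
dy 0.0025769691470394446
False 0.021260442122005334
0.021936270222858063 24.989334046840668 [ 0.5115 -0.614   0.4269]
0.021860191385641787 [ 0.7194 -0.7376 -1.1976] 29.7583
tub (array([0.6074, 0.2934]), (145.28436279296875, 185.85423278808594), 9.274873733520508)
```

Run:
```python
from h import *
o=np.load("lid.npz")["o"];R=wz(np.radians(9.3));c=(o+R@[-.008,0,0])[:2];T=down(np.radians(9.3))
env.movep(tip(*c,.20),T);env.wait(.2)
env.move_l(tip(*c,.05),T,rate=.15)
env.wait(.2);f0=env.current_ft_force()
print(env.move_l(tip(*c,.022),T,rate=.025,force_limit=1.5),env.current_position()[2]+TIP,env.current_ft_force()-f0)
env.grip(.036);env.move_l(tip(*c,.09),T,rate=.1);env.move_l(tip(*c,.26),T,rate=.25)
print(env.current_t(),env.current_ft_force())
w,_,_=shot("wrist");s,K,E=shot("scene")
print(proj(o,K,E))
cv2.imwrite("pics/v9.png",np.hstack([cv2.resize(w,(400,400)),cv2.convertScaleAbs(cv2.resize(s[100:300,200:400],(400,400)),alpha=1.4)]))
```

```text
True 0.02599187662580607 [ 1.2773 -0.3775  5.4211]
35.575 [ 0.2722  0.4689 -0.2229]
[[339.9188 241.6661]]
```

View pics/v9.png

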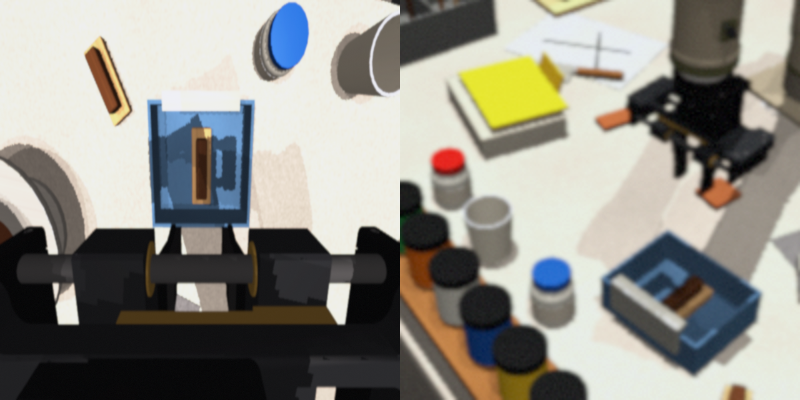

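The picture shows the stamp upright on the tub floor at about (202,165) in the left half. The lid lies flat on the slab at about (513,90) in the right half. The tub is in place and the gripper is clear.

```bash
python3 -c "
from bench import env
print(env.sign_off(),env.current_t())"
```

```text
the job is handed in; nothing more can be done
the job is handed in; nothing more can be done
```

The job is done and handed in at about 36 s: the lid lies flat on the slab, right way up, and the stamp sits upright inside the tub; the first pinch closed short of the lip because the fingertips sit about 31 mm behind the reported TCP, so I corrected for that.

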